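# Weigh a parcel on the hall's hanging scale

### The job

Weigh the parcel for posting: carry the weighing tray, with the parcel lying in it, to the spring scale and hang the tray's wire bail in the scale's hook. Lower it gently and let the spring take the whole weight before you let go, so that the hook is not jerked or set bouncing, then leave the tray hanging still so the scale can be read. Do not spill the parcel, and leave the other things on the cabinet alone.

Things in the scene. Friction and masses are not known exactly. Their poses are not given: they have to be found in the camera images.
- tray: loose open aluminium weighing tray, 150 (its x) x 120 (y) mm, walls 18 mm high, floor 4 mm thick, 0.15 kg, with a rigid bail of 8 mm dark steel wire in its y-z plane (x = 0): legs rise at y = +-64 mm to 55 mm, slope inward, and at 86 to 134 mm height form a neck of two upright parallel legs. Origin: centre of the underside, z up. Same either way round.
- bail_grip (a point): the place to grip: midway between the bail's two upright neck legs, 120 mm above the tray's underside, 21 mm below bail_top. The legs are 52 mm wide over their outsides (36 mm inside) along the tray's y: gripped from outside across both, the hook fits between the fingers. Axes as the tray's.
- bail_top (a point): centre of the wire at the middle of the bail's top bar, 141 mm above the tray's underside; this goes into the hook. The bar runs along the tray's y between the neck legs and rises 7 mm to a blunt peak in its middle. Nothing is below it down to the parcel.
- parcel: cardboard parcel 115 x 82 x 55 mm lying loose in the tray, its top 59 mm above the tray's underside, contents unknown: tray and parcel together weigh 0.3 to 0.9 kg. Origin: centre of its underside.
- stand: fixed dark steel stand: base plate 240 x 140 x 8 mm, a 16 mm post 150 mm behind the hook (stand's +x), and an arm at 0.58 m height reaching forward over the hook. A clear tubular spring balance, 38 mm diameter, hangs from it at 0.352 to 0.548 m height. Origin: on the cabinet top straight below the hook; x points from hook to post, z up.
- hook: the scale's J-hook of 8 mm dark wire in the stand's x-z plane; it only slides up and down. Its mouth (33 mm free) opens to -x. Origin: centre of the wire at its lowest point, 0.24 m up when unloaded. Tip at x -22 mm, its end 19 mm above the origin; shank at x +19 mm up to 90 mm, slanting to x 0 at 110 mm. Axes as the stand's.
- hook_seat (a point): where the centre of a hanging bail's bar rests, 8 mm above the hook's origin; goes down with the hook. The spring yields about 8.3 mm per N (120 N/m) up to a stop at 78 mm, is lightly damped and bobs for some seconds if let go out of balance.
- bowl: loose teak key bowl, 124 mm diameter, 45 mm high. Bystander. Origin: centre of the underside.
- magnifier: loose steel magnifying glass lying flat: ring 100 mm across, handle about 100 mm long to its -x, 12 mm high. Bystander. Origin: centre of the lens, at its underside.
Things that resemble listed ones, but are neither listed nor needed, are in the scene too. Leave any blue look-alike of the parcel alone. What is shaped like the tray but orange is not meant.

How it is judged:
By the outcome, as a careful person would: the job done as asked, in the order asked, and still so for the second after the job is handed in, with the robot touching nothing.
It also fails if it takes over 64 s, if anything falls off the work surface, if the arm or the gripper's body presses on something with over 40 N, if the wrist force passes 120 N, or if a joint passes its speed limit or range.

### The arm

A 6-joint arm with a two-finger parallel gripper is mounted at the origin on the work surface. World frame = base frame: x ahead of the robot, y to its left, z up, the work surface at z = 0. Lengths are in m, angles in rad, forces in N, time in s.
With the tool pointing down it reaches from about 0.25 to 0.775 m from the base axis. Payload 8.9 kg.
Tool frame: the origin (TCP) lies midway between the tips of the shut fingers; the grasp point (between the pads) lies 19 mm behind it (ctrl.grip_depth is the distance from the TCP to the grasp point, in m); y points along the fingers, z is the direction in which the jaws open and shut, and the axes are right-handed (so a half turn about y gives the same grasp; the last joint's range is limited). The gripper opens to 85 mm and grips with 20 to 120 N. Pads are 22 mm wide; open, the fingers measure 114 mm over their backs; the gripper's body (76 mm by 85 mm) begins 54 mm behind the grasp point. The pads swing forward as they close: fully open they stand 13 mm farther back than shut.
Start: joints at [1.095, 0.291, -0.153, 1.127, 0, 1.431], TCP at [0.173, 0.496, 0.231] pointing down, gripper open.
Joint ranges: [-2.52, 2.52], [-0.91, 1.74], [-1.3, 1.37], [-1.96, 2.02], [-1.52, 1.47], [-3.14, 3.14]. Speed limits (rad/s): [2.22, 2.22, 2.79, 3.14, 3.14, 3.14].

### API

Orientations are given as [roll, pitch, yaw] about the fixed x, y, z axes, in that order (R = Rz(yaw) Ry(pitch) Rx(roll)).
In Python, from cell import ctrl gives the robot as it stands.
- The arm moves only by the shell command python3 -m jog 'ROWS' [FORCE]. ROWS is JSON, a list of rows, each an object with "hand": the closure, from 0 (fully open) to 1 (shut); "translation": the shift along the tool's x, y, z in m, a list of three; "yaw": the turn about the tool's y in degrees. A call has exactly 10 rows; each row is the pose to reach, as a shift and turn from the pose commanded when the call began, along the tool's axes at that moment; what a row does not reach only later rows make up. A row lasts 1/12 s, in which the tool goes at most 41.7 mm and 7.16 degrees, less where a joint would pass 70% of its speed; a pose out of reach is approached as far as the arm can. A call with a gripper value outside its range is refused whole. The fingers move at their own pace and stop on an object; FORCE is the grip in N (left out, the last holds). Time passes only in rows, so rows that repeat a pose let the fingers close, or fill a call up. It gives the time, the measured TCP pose, the force and the opening at its end, in the units of the state.
- ctrl.sense(): the state, without advancing time (a new reading comes with each control period).
- ctrl.capture(name): name is "scene" or "top" or "wrist"; returns a dict with "image" (400x640x3 uint8, red, green, blue), "intrinsics" (3x3 intrinsics, pixels), "eye" and "orientation" of the camera in the world. Camera axes: x right, y down, z forward; pixel columns grow to the right and rows downward; lengths in m; the calibration is good to about 2 mm. A picture is of the moment at which its call begins. There is no depth.
- ctrl.sign_off(): hands the job in, once; it reports no verdict.
The state is a dict: "t": time; "joints": joint angles; "joint_vel": joint speeds; "joint_efforts": joint torques, N m; "ee_pos": TCP position; "orientation": TCP orientation; "force": force on the tool from outside, world axes, zero at the start; "moment": the same for the moment, N m; "finger_gap": finger opening in m.
Only numpy, scipy, OpenCV 4.12 (cv2) and the standard library are available. Lean on these libraries where they do the work, as an engineer would, in place of code of your own. Each camera call takes 0.05 s, during which the arm holds its last target. There are 200 camera calls.

## Working session

There is one attempt and no reset: what is moved stays moved. The work goes in short steps, Python scripts to look and compute and a shell command to move; the robot and the scene stay as the last step left them, time stands still between calls to the robot, and variables do not carry over. Pictures are saved under pics/ and viewed, about 8 in all and at most 12, crops included, and the job is handed in when it is done.

```bash
mkdir -p pics; ls; cat > h.py <<'E'
import numpy as np, cv2, json
from cell import ctrl
def snap(cam,name):
    c=ctrl.capture(cam); cv2.imwrite(f'pics/{name}.png',c['image'][:,:,::-1])
    np.savez(f'pics/{name}.npz',K=c['intrinsics'],eye=c['eye'],R=np.array(c['orientation'],dtype=float)); return c
def load(n):
    d=np.load(f'pics/{n}.npz'); R=d['R']
    if R.shape!=(3,3):
        from scipy.spatial.transform import Rotation as Q
        R=Q.from_euler('xyz',R).as_matrix()
    return d['K'],d['eye'],R
def ray(n,u,v):
    K,e,R=load(n); return e,R@np.linalg.solve(K,[u,v,1.])
def atz(n,u,v,z):
    e,d=ray(n,u,v); return e+d*(z-e[2])/d[2]
def tri(*obs):
    A=np.zeros((3,3));b=np.zeros(3)
    for o in obs:
        e,d=ray(*o); d=d/np.linalg.norm(d); P=np.eye(3)-np.outer(d,d); A+=P;b+=P@e
    return np.linalg.solve(A,b)
def proj(n,p):
    K,e,R=load(n); q=K@(R.T@(np.array(p)-e)); return q[:2]/q[2]
def st():
    s=ctrl.sense(); print({k:np.round(s[k],4).tolist() for k in ('t','joints','ee_pos','orientation','force','finger_gap')})
E
python3 - <<'E'
from h import *
a=snap('scene','s0');b=snap('top','t0')
print(a['orientation'],a['eye'],b['orientation'],b['eye']);st()
cv2.imwrite('pics/st0.png',cv2.resize(np.vstack([a['image'],b['image']])[:,:,::-1],(480,600),interpolation=cv2.INTER_AREA))
E
```

```text
pics
[-2.19546401 -0.01967234  0.7700181 ] [ 1.14524316 -0.86344323  0.88820864] [-3.05188266 -0.00971299 -1.56726121] [ 0.35207744 -0.11970736  1.28150566]
{'t': 0.1, 'joints': [1.0947, 0.2912, -0.154, 1.1267, 0.0, 1.4315], 'ee_pos': [0.1733, 0.4952, 0.2308], 'orientation': [-1.5719, 0.0002, -0.3368], 'force': [0.3902, 0.3272, 0.0367], 'finger_gap': 0.0855}
```

View pics/s0.png

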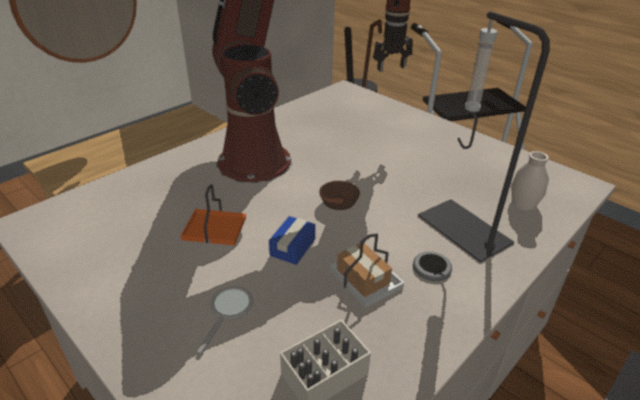

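View pics/t0.png

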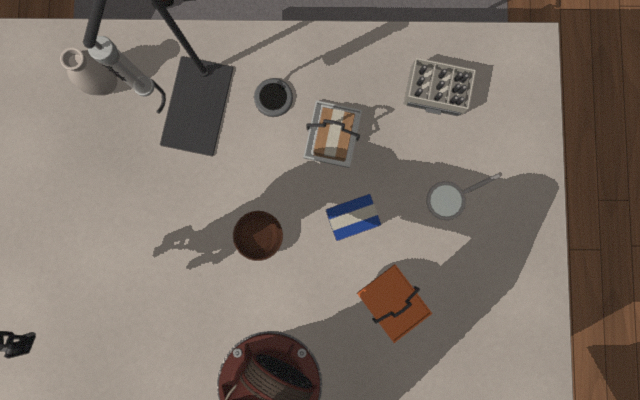

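The aluminium tray with the brown parcel is at scene (368,275) / top (335,133). The orange tray (scene 213,225 / top 394,303) and the blue parcel (292,240 / 353,217) are look-alikes and are left alone. The stand's plate is at top (198,105), and its hook at scene (467,140) / top (160,100). I'll confirm these in one enlarged crop.

```bash
python3 - <<'E'
from h import *
s=cv2.imread('pics/s0.png');t=cv2.imread('pics/t0.png')
f=lambda im,x,y,w,h:cv2.resize(im[y:y+h,x:x+w],(400,300),interpolation=cv2.INTER_CUBIC)
cv2.imwrite('pics/c1.png',np.vstack([np.hstack([f(s,320,225,100,75),f(t,285,90,100,75)]),np.hstack([f(s,430,90,100,75),f(t,80,30,160,120)])]))
E
```

```text
(no output)
```

View pics/c1.png

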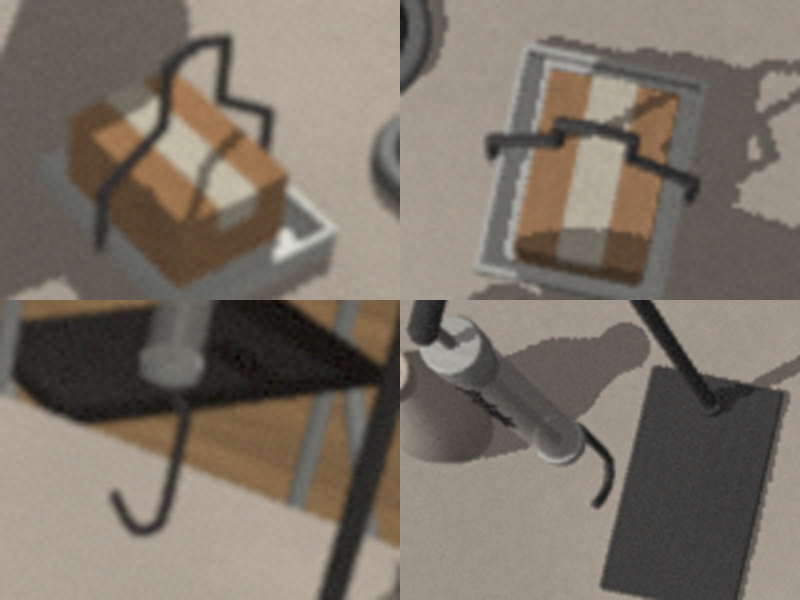

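The crop confirms the grey aluminium tray with the brown, white-taped parcel, with its neck bar at top ≈(325,121)–(343,124). The hook's bottom is at scene (467,146), its tip at (459,138) and top (159,111).

```bash
python3 - <<'E'
from h import *
np.set_printoptions(precision=4,suppress=True)
c=np.array([atz('t0',u,v,.018) for u,v in[(316.75,100.75),(361.25,111.25),(351,162.5),(304.5,158)]]);print('tray',c,c.mean(0))
for i in range(4):
    d=c[(i+1)%4]-c[i];print(np.linalg.norm(d),np.degrees(np.arctan2(d[1],d[0])))
print('bailL',atz('t0',325,120.7,.134),'R',atz('t0',343,124.5,.134),'pk',atz('t0',334.25,121.5,.141),tri(('t0',334.25,121.5),('s0',369.3,235.5)))
c=np.array([atz('t0',u,v,.008) for u,v in[(180.8,56.4),(233.2,66.8),(215.2,149.2),(160.8,144)]]);print('base',c,c.mean(0))
for i in range(4):
    d=c[(i+1)%4]-c[i];print(np.linalg.norm(d),np.degrees(np.arctan2(d[1],d[0])))
print('post',atz('t0',204.8,72,.008),'tip',tri(('t0',159.2,111.2),('s0',459,138.3)))
print('hook z.24 scene',atz('s0',467,146.5,.24),'tip',atz('s0',459,138.3,.259), atz('t0',159.2,111.2,.259))
E
```

```text
tray [[ 0.708  -0.113   0.018 ]
 [ 0.6813 -0.2265  0.018 ]
 [ 0.5493 -0.2002  0.018 ]
 [ 0.5602 -0.0828  0.018 ]] [ 0.6247 -0.1556  0.018 ]
0.11657860369412497 -103.19427816925639
0.13460811033050984 168.73163230226652
0.11791131376950328 84.70689911404843
0.15080235630735267 -11.556341042536758
bailL [ 0.6284 -0.1329  0.134 ] R [ 0.6197 -0.1745  0.134 ] pk [ 0.6249 -0.1541  0.141 ] [ 0.6251 -0.1537  0.1417]
base [[0.8256 0.2389 0.008 ]
 [0.7989 0.1032 0.008 ]
 [0.5833 0.1447 0.008 ]
 [0.596  0.283  0.008 ]] [0.701  0.1925 0.008 ]
0.13832998482263462 -101.1186873688044
0.21959187489198428 169.10786787757195
0.1389377030248127 84.77496974842335
0.23385873418010433 -10.874916426679277
post [0.7847 0.176  0.008 ] tip [0.6182 0.2112 0.256 ]
hook z.24 scene [0.6442 0.2168 0.24  ] tip [0.6213 0.2079 0.259 ] [0.6161 0.2091 0.259 ]
```

The tool points straight down and a jog only turns it about its own y. Gripped from straight above, the gripper body (33 mm above the bar) would run into the hook's shank, so I'll check the jog usage before planning.

```bash
python3 -m jog; python3 -m jog --help | head -40; python3 -c "
from cell import ctrl
print(ctrl.sense()['t'],[a for a in dir(ctrl) if a[0]!='_'])"
```

```text
0.1 ['Unreachable', 'capture', 'grip_depth', 'sense', 'sign_off']invalid input
invalid input: not JSON, or not a number
```

```bash
python3 -m jog '[{"hand":0,"translation":[0,0,0.04],"yaw":0},{"hand":0,"translation":[0,0,0.08],"yaw":0},{"hand":0,"translation":[0,0,0.12],"yaw":0},{"hand":0,"translation":[0,0,0.16],"yaw":0},{"hand":0,"translation":[0,0,0.2],"yaw":0},{"hand":0,"translation":[0,0,0.24],"yaw":0},{"hand":0,"translation":[0,0,0.28],"yaw":0},{"hand":0,"translation":[0,0,0.32],"yaw":0},{"hand":0,"translation":[0,0,0.36],"yaw":0},{"hand":0,"translation":[0,0,0.4],"yaw":0}]'; python3 -c "
from h import *
st()"
```

```text
t: 0.93
ee_pos: [0.2761, 0.7862, 0.225]
orientation: [-1.547, -0.001, -0.337]
force: [0.3, 1.2, 1.3]
finger_gap: 0.0854
{'t': 0.9333, 'joints': [1.1449, 1.1132, 1.3407, 1.7741, 0.0014, 1.4818], 'ee_pos': [0.2761, 0.7862, 0.225], 'orientation': [-1.5466, -0.0007, -0.3369], 'force': [0.3201, 1.1501, 1.3383], 'finger_gap': 0.0854}
```

```bash
python3 -m jog '[{"hand":0,"translation":[0,0,0.04],"yaw":0},{"hand":0,"translation":[0,0,0.08],"yaw":0},{"hand":0,"translation":[0,0,0.12],"yaw":0},{"hand":0,"translation":[0,0,0.16],"yaw":0},{"hand":0,"translation":[0,0,0.2],"yaw":0},{"hand":0,"translation":[0,0,0.2],"yaw":0},{"hand":0,"translation":[0,0,0.2],"yaw":0},{"hand":0,"translation":[0,0,0.2],"yaw":0},{"hand":0,"translation":[0,0,0.2],"yaw":0},{"hand":0,"translation":[0,0,0.2],"yaw":0}]'; python3 -c "
from h import *
st()"
```

```text
t: 1.77
ee_pos: [0.2901, 0.8265, 0.1739]
orientation: [-1.5, -0.002, -0.337]
force: [-0.1, 0.5, 0.7]
finger_gap: 0.0853
{'t': 1.7667, 'joints': [1.1483, 1.1869, 1.3655, 1.6784, 0.0043, 1.4853], 'ee_pos': [0.2901, 0.8265, 0.1739], 'orientation': [-1.4997, -0.0018, -0.3369], 'force': [-0.0842, 0.5145, 0.6704], 'finger_gap': 0.0853}
```

```bash
python3 -m jog '[{"hand":0,"translation":[0,-0.02,0.04],"yaw":0},{"hand":0,"translation":[0,-0.04,0.08],"yaw":0},{"hand":0,"translation":[0,-0.06,0.12],"yaw":0},{"hand":0,"translation":[0,-0.08,0.16],"yaw":0},{"hand":0,"translation":[0,-0.1,0.2],"yaw":0},{"hand":0,"translation":[0,-0.12,0.24],"yaw":0},{"hand":0,"translation":[0,-0.14,0.28],"yaw":0},{"hand":0,"translation":[0,-0.16,0.32],"yaw":0},{"hand":0,"translation":[0,-0.18,0.36],"yaw":0},{"hand":0,"translation":[0,-0.2,0.4],"yaw":0}]'; python3 -c "
from h import *
st()"
```

```text
t: 2.6
ee_pos: [0.292, 0.8325, 0.212]
orientation: [-1.452, -0.003, -0.337]
force: [-0.4, 0.8, -0.5]
finger_gap: 0.0854
{'t': 2.6, 'joints': [1.1481, 1.1435, 1.3653, 1.6745, 0.0072, 1.4853], 'ee_pos': [0.292, 0.8325, 0.212], 'orientation': [-1.4525, -0.003, -0.337], 'force': [-0.3688, 0.795, -0.4944], 'finger_gap': 0.0854}
```

Pushing at the reach limit tilts the tool outward by about 3° per call, and the tilt stays. That gives me the lean of about 40° at bearing −11° that I need to reach past the hook's shank. I'll swing to the tray's side and tilt it there.

```bash
cat >> h.py <<'E'
from scipy.spatial.transform import Rotation as Q
def Rt(): return Q.from_euler('xyz',ctrl.sense()['orientation']).as_matrix()
def tool(d,R=None):
    R=Rt() if R is None else R; return np.round(R.T@np.array(d),4).tolist()
def axes():
    R=Rt(); y=R[:,1]; z=R[:,2]
    print('tilt',round(np.degrees(np.arccos(-y[2])),2),'bearing',round(np.degrees(np.arctan2(y[1],y[0])),1),'jaw bearing',round(np.degrees(np.arctan2(z[1],z[0])),1),'jaw elev',round(np.degrees(np.arcsin(z[2])),1))
E
python3 - <<'E'
from h import *
axes(); print(tool([.12,-.53,.09]),tool([.26,-.55,.0]))
E
```

```text
tilt 6.78 bearing 69.3 jaw bearing 70.7 jaw elev 6.8
[0.2888, -0.1429, -0.4468] [0.4272, -0.0499, -0.4302]
```

```bash
python3 -m jog '[{"hand":0,"translation":[0.02,-0.01,-0.033],"yaw":0},{"hand":0,"translation":[0.042,-0.021,-0.066],"yaw":0},{"hand":0,"translation":[0.063,-0.032,-0.099],"yaw":0},{"hand":0,"translation":[0.084,-0.042,-0.132],"yaw":0},{"hand":0,"translation":[0.105,-0.052,-0.165],"yaw":0},{"hand":0,"translation":[0.126,-0.063,-0.198],"yaw":0},{"hand":0,"translation":[0.147,-0.073,-0.231],"yaw":0},{"hand":0,"translation":[0.168,-0.084,-0.264],"yaw":0},{"hand":0,"translation":[0.189,-0.095,-0.297],"yaw":0},{"hand":0,"translation":[0.21,-0.105,-0.33],"yaw":0}]'
python3 -m jog '[{"hand":0,"translation":[0.02,-0.01,-0.03],"yaw":0},{"hand":0,"translation":[0.04,-0.02,-0.06],"yaw":0},{"hand":0,"translation":[0.06,-0.03,-0.085],"yaw":0},{"hand":0,"translation":[0.075,-0.037,-0.11],"yaw":0},{"hand":0,"translation":[0.104,-0.04,-0.139],"yaw":0},{"hand":0,"translation":[0.132,-0.044,-0.168],"yaw":0},{"hand":0,"translation":[0.16,-0.047,-0.196],"yaw":0},{"hand":0,"translation":[0.188,-0.05,-0.225],"yaw":0},{"hand":0,"translation":[0.217,-0.054,-0.254],"yaw":0},{"hand":0,"translation":[0.245,-0.057,-0.282],"yaw":0}]'
python3 -m jog '[{"hand":0,"translation":[0.028,-0.003,-0.028],"yaw":0},{"hand":0,"translation":[0.057,-0.006,-0.057],"yaw":0},{"hand":0,"translation":[0.085,-0.01,-0.085],"yaw":0},{"hand":0,"translation":[0.114,-0.013,-0.114],"yaw":0},{"hand":0,"translation":[0.142,-0.016,-0.142],"yaw":0},{"hand":0,"translation":[0.17,-0.02,-0.17],"yaw":0},{"hand":0,"translation":[0.2,-0.024,-0.2],"yaw":0},{"hand":0,"translation":[0.228,-0.027,-0.228],"yaw":0},{"hand":0,"translation":[0.257,-0.03,-0.257],"yaw":0},{"hand":0,"translation":[0.29,-0.033,-0.265],"yaw":0}]'
python3 -c "
from h import *
st();axes();b=np.radians(-20);print(tool([np.cos(b)*.4,np.sin(b)*.4,.1]))"
```

```text
t: 3.43
ee_pos: [0.3624, 0.5102, 0.2668]
orientation: [-1.452, -0.003, -0.337]
force: [0.9, -0.1, 0.2]
finger_gap: 0.0856
t: 4.27
ee_pos: [0.4994, 0.1587, 0.2908]
orientation: [-1.452, -0.004, -0.337]
force: [0.3, -0.3, -0.3]
finger_gap: 0.0852
t: 5.1
ee_pos: [0.6835, -0.1919, 0.2925]
orientation: [-1.454, -0.003, -0.34]
force: [0.5, 0.3, -0.6]
finger_gap: 0.0858
{'t': 5.1, 'joints': [-0.4303, 0.6691, 0.6073, 1.5167, 0.1171, -0.0906], 'ee_pos': [0.6835, -0.1919, 0.2925], 'orientation': [-1.4535, -0.0029, -0.3404], 'force': [0.4636, 0.271, -0.6269], 'finger_gap': 0.0858}
tilt 6.72 bearing 69.1 jaw bearing 70.5 jaw elev 6.7
[0.4003, -0.0986, 0.0081]
```

```bash
python3 -m jog '[{"hand":0,"translation":[0.04,0,0],"yaw":0},{"hand":0,"translation":[0.08,0,0],"yaw":0},{"hand":0,"translation":[0.12,0,0],"yaw":0},{"hand":0,"translation":[0.16,0,0],"yaw":0},{"hand":0,"translation":[0.2,0,0],"yaw":0},{"hand":0,"translation":[0.24,0,0],"yaw":0},{"hand":0,"translation":[0.28,0,0],"yaw":0},{"hand":0,"translation":[0.32,0,0],"yaw":0},{"hand":0,"translation":[0.36,0,0],"yaw":0},{"hand":0,"translation":[0.4,0,0],"yaw":0}]'
python3 -c "
from h import *
st();axes()"
python3 -m jog '[{"hand":0,"translation":[0.4,-0.05,0],"yaw":0},{"hand":0,"translation":[0.4,-0.05,0],"yaw":0},{"hand":0,"translation":[0.4,-0.05,0],"yaw":0},{"hand":0,"translation":[0.4,-0.05,0],"yaw":0},{"hand":0,"translation":[0.4,-0.05,0],"yaw":0},{"hand":0,"translation":[0.4,-0.05,0],"yaw":0},{"hand":0,"translation":[0.4,-0.05,0],"yaw":0},{"hand":0,"translation":[0.4,-0.05,0],"yaw":0},{"hand":0,"translation":[0.4,-0.05,0],"yaw":0},{"hand":0,"translation":[0.4,-0.05,0],"yaw":0}]'
python3 -c "
from h import *
st();axes()"
```

```text
t: 5.93
ee_pos: [0.7988, -0.2297, 0.2517]
orientation: [-1.451, -0.044, -0.342]
force: [-0.4, -0.5, 1.0]
finger_gap: 0.0855
{'t': 5.9333, 'joints': [-0.4157, 1.0943, 1.3651, 1.8069, 0.1222, -0.0743], 'ee_pos': [0.7988, -0.2297, 0.2517], 'orientation': [-1.4515, -0.0436, -0.3418], 'force': [-0.4433, -0.5101, 1.0056], 'finger_gap': 0.0855}
tilt 7.28 bearing 50.4 jaw bearing 70.7 jaw elev 6.8
t: 6.77
ee_pos: [0.8408, -0.2477, 0.1998]
orientation: [-1.451, -0.092, -0.348]
force: [0.1, -0.7, -0.2]
finger_gap: 0.0856
{'t': 6.7667, 'joints': [-0.4165, 1.1595, 1.3655, 1.6932, 0.126, -0.069], 'ee_pos': [0.8408, -0.2477, 0.1998], 'orientation': [-1.4508, -0.092, -0.3477], 'force': [0.1151, -0.7178, -0.1897], 'finger_gap': 0.0856}
tilt 8.66 bearing 32.8 jaw bearing 70.7 jaw elev 6.8
```

```bash
for i in 1 2; do python3 -m jog '[{"hand":0,"translation":[0.4,-0.15,0],"yaw":0},{"hand":0,"translation":[0.4,-0.15,0],"yaw":0},{"hand":0,"translation":[0.4,-0.15,0],"yaw":0},{"hand":0,"translation":[0.4,-0.15,0],"yaw":0},{"hand":0,"translation":[0.4,-0.15,0],"yaw":0},{"hand":0,"translation":[0.4,-0.15,0],"yaw":0},{"hand":0,"translation":[0.4,-0.15,0],"yaw":0},{"hand":0,"translation":[0.4,-0.15,0],"yaw":0},{"hand":0,"translation":[0.4,-0.15,0],"yaw":0},{"hand":0,"translation":[0.4,-0.15,0],"yaw":0}]' | head -3
python3 -c "
from h import *
axes()"; done
```

```text
t: 7.6
ee_pos: [0.8513, -0.2615, 0.2179]
orientation: [-1.45, -0.14, -0.353]
tilt 10.57 bearing 20.7 jaw bearing 70.7 jaw elev 6.8
t: 8.43
ee_pos: [0.8594, -0.2733, 0.2426]
orientation: [-1.45, -0.188, -0.359]
tilt 12.8 bearing 12.5 jaw bearing 70.7 jaw elev 6.8
```

```bash
for i in 1 2 3; do python3 -m jog '[{"hand":0,"translation":[0.4,-0.04,0],"yaw":0},{"hand":0,"translation":[0.4,-0.04,0],"yaw":0},{"hand":0,"translation":[0.4,-0.04,0],"yaw":0},{"hand":0,"translation":[0.4,-0.04,0],"yaw":0},{"hand":0,"translation":[0.4,-0.04,0],"yaw":0},{"hand":0,"translation":[0.4,-0.04,0],"yaw":0},{"hand":0,"translation":[0.4,-0.04,0],"yaw":0},{"hand":0,"translation":[0.4,-0.04,0],"yaw":0},{"hand":0,"translation":[0.4,-0.04,0],"yaw":0},{"hand":0,"translation":[0.4,-0.04,0],"yaw":0}]' | head -3
python3 -c "
from h import *
axes()"; done
```

```text
t: 9.27
ee_pos: [0.8909, -0.2857, 0.2196]
orientation: [-1.449, -0.238, -0.366]
tilt 15.27 bearing 6.6 jaw bearing 70.7 jaw elev 6.8
t: 10.1
ee_pos: [0.9148, -0.2966, 0.2138]
orientation: [-1.448, -0.287, -0.372]
tilt 17.87 bearing 2.3 jaw bearing 70.7 jaw elev 6.8
t: 10.93
ee_pos: [0.9334, -0.3066, 0.2216]
orientation: [-1.446, -0.337, -0.378]
tilt 20.55 bearing -0.9 jaw bearing 70.7 jaw elev 6.7
```

```bash
for i in 1 2 3 4 5 6; do python3 -m jog '[{"hand":0,"translation":[0.4,0.03,0],"yaw":0},{"hand":0,"translation":[0.4,0.03,0],"yaw":0},{"hand":0,"translation":[0.4,0.03,0],"yaw":0},{"hand":0,"translation":[0.4,0.03,0],"yaw":0},{"hand":0,"translation":[0.4,0.03,0],"yaw":0},{"hand":0,"translation":[0.4,0.03,0],"yaw":0},{"hand":0,"translation":[0.4,0.03,0],"yaw":0},{"hand":0,"translation":[0.4,0.03,0],"yaw":0},{"hand":0,"translation":[0.4,0.03,0],"yaw":0},{"hand":0,"translation":[0.4,0.03,0],"yaw":0}]' | head -3
python3 -c "
from h import *
axes()"; done
```

```text
t: 11.77
ee_pos: [0.9628, -0.3167, 0.2037]
orientation: [-1.444, -0.387, -0.385]
tilt 23.29 bearing -3.5 jaw bearing 70.7 jaw elev 6.7
t: 12.6
ee_pos: [0.9849, -0.3259, 0.2028]
orientation: [-1.442, -0.437, -0.392]
tilt 26.04 bearing -5.4 jaw bearing 70.7 jaw elev 6.7
t: 13.43
ee_pos: [1.0018, -0.3348, 0.2152]
orientation: [-1.439, -0.486, -0.399]
tilt 28.8 bearing -7.0 jaw bearing 70.7 jaw elev 6.7
t: 14.27
ee_pos: [1.0145, -0.3431, 0.2377]
orientation: [-1.435, -0.536, -0.407]
tilt 31.56 bearing -8.4 jaw bearing 70.7 jaw elev 6.7
t: 15.1
ee_pos: [1.0236, -0.3509, 0.2679]
orientation: [-1.431, -0.584, -0.415]
tilt 34.32 bearing -9.5 jaw bearing 70.6 jaw elev 6.7
t: 15.93
ee_pos: [1.0293, -0.3581, 0.3042]
orientation: [-1.427, -0.633, -0.423]
tilt 37.07 bearing -10.5 jaw bearing 70.6 jaw elev 6.6
```

```bash
python3 - <<'E'
from h import *
R=Rt(); phi=np.arctan2(-R[2,2],R[2,0]); phi=(phi+np.pi/2)%np.pi-np.pi/2
R2=R@Q.from_euler('y',phi).as_matrix();print('yaw',np.degrees(phi)); z=R2[:,2];print(z,np.degrees(np.arctan2(z[1],z[0])),R2[:,1])
G=np.array([.625,-.154,.12]);P=G-.13*R2[:,1];d=P-np.array(ctrl.sense()['ee_pos']);print(P,d,np.linalg.norm(d),tool(d))
E
```

```text
yaw -11.062958845630234
[1.82135744e-01 9.83273396e-01 3.50098248e-17] 79.50581436334416 [ 0.59277199 -0.10980157 -0.79785023]
[ 0.54793964 -0.1397258   0.22372053] [-0.48131801  0.21840951 -0.08043218] 0.5346392038072173 [-0.4737, -0.2451, 0.0369]
```

```bash
python3 -m jog '[{"hand":0,"translation":[-0.035,-0.018,0.003],"yaw":0},{"hand":0,"translation":[-0.071,-0.037,0.006],"yaw":0},{"hand":0,"translation":[-0.106,-0.055,0.008],"yaw":0},{"hand":0,"translation":[-0.142,-0.073,0.011],"yaw":0},{"hand":0,"translation":[-0.177,-0.092,0.014],"yaw":0},{"hand":0,"translation":[-0.213,-0.11,0.017],"yaw":0},{"hand":0,"translation":[-0.248,-0.128,0.02],"yaw":0},{"hand":0,"translation":[-0.284,-0.147,0.022],"yaw":0},{"hand":0,"translation":[-0.32,-0.165,0.025],"yaw":0},{"hand":0,"translation":[-0.355,-0.184,0.028],"yaw":0}]'|head -2
python3 -m jog '[{"hand":0,"translation":[-0.035,-0.018,0.003],"yaw":-3},{"hand":0,"translation":[-0.07,-0.036,0.006],"yaw":-6},{"hand":0,"translation":[-0.1,-0.051,0.008],"yaw":-9},{"hand":0,"translation":[-0.119,-0.061,0.009],"yaw":-11},{"hand":0,"translation":[-0.119,-0.061,0.009],"yaw":-11},{"hand":0,"translation":[-0.119,-0.061,0.009],"yaw":-11},{"hand":0,"translation":[-0.119,-0.061,0.009],"yaw":-11},{"hand":0,"translation":[-0.119,-0.061,0.009],"yaw":-11},{"hand":0,"translation":[-0.119,-0.061,0.009],"yaw":-11},{"hand":0,"translation":[-0.119,-0.061,0.009],"yaw":-11}]'
python3 - <<'E'
from h import *
axes();st()
w=snap('wrist','w1')['image'];s=snap('scene','s1')['image']
cv2.imwrite('pics/c2.png',np.hstack([cv2.resize(w,(440,275)),cv2.resize(s[200:325,300:465],(360,275),interpolation=cv2.INTER_CUBIC)])[:,:,::-1])
E
```

```text
t: 16.77
ee_pos: [0.7722, -0.2412, 0.2618]
t: 17.6
ee_pos: [0.6543, -0.1881, 0.2412]
orientation: [-1.57, -0.647, -0.185]
force: [-0.1, -0.3, 0.0]
finger_gap: 0.0854
tilt 37.08 bearing -10.5 jaw bearing 79.4 jaw elev 0.0
{'t': 17.6, 'joints': [-0.469, 0.156, -0.5518, 0.2356, 0.1707, -0.229], 'ee_pos': [0.6543, -0.1881, 0.2412], 'orientation': [-1.5699, -0.6472, -0.1848], 'force': [-0.0546, -0.2677, 0.0185], 'finger_gap': 0.0854}
```

View pics/c2.png

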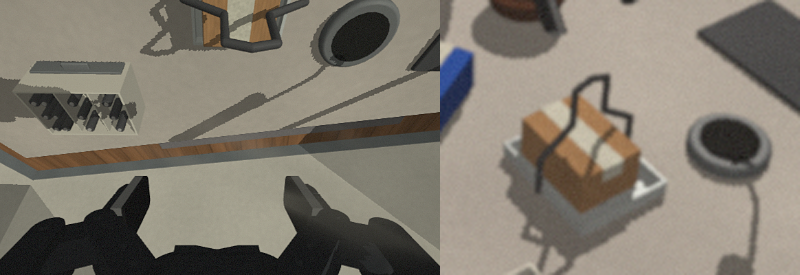

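The picture shows the tray undisturbed. The wrist camera sees the bail behind the tool, because the arm stopped about 0.12 m short of the approach point. I'll work out the remaining move.

```bash
python3 - <<'E'
from h import *
R2=Rt()
G=np.array([.625,-.154,.12]);P=G-.12*R2[:,1];d=P-np.array(ctrl.sense()['ee_pos']);print(P,d,np.linalg.norm(d),tool(d))
E
```

```text
[ 0.55388004 -0.14082435  0.21575152] [-0.10016791  0.04710028 -0.02534928] 0.11355454166827762 [-0.1007, -0.0443, 0.0279]
```

```bash
python3 -m jog '[{"hand":0,"translation":[-0.025,-0.011,0.007],"yaw":0},{"hand":0,"translation":[-0.05,-0.022,0.014],"yaw":0},{"hand":0,"translation":[-0.075,-0.033,0.021],"yaw":0},{"hand":0,"translation":[-0.1,-0.044,0.028],"yaw":0},{"hand":0,"translation":[-0.1,-0.044,0.028],"yaw":0},{"hand":0,"translation":[-0.1,-0.044,0.028],"yaw":0},{"hand":0,"translation":[-0.1,-0.044,0.028],"yaw":0},{"hand":0,"translation":[-0.1,-0.044,0.028],"yaw":0},{"hand":0,"translation":[-0.1,-0.044,0.028],"yaw":0},{"hand":0,"translation":[-0.1,-0.044,0.028],"yaw":0}]'
python3 - <<'E'
from h import *
axes();st()
w=snap('wrist','w2')['image']
R=Rt()
print(load('w2'))
for p in ([.625,-.154,.141],[.625,-.154,.12],np.array(ctrl.sense()['ee_pos'])+0.12*R[:,1]): print(proj('w2',p))
E
```

```text
t: 18.53
ee_pos: [0.555, -0.1411, 0.2163]
orientation: [-1.57, -0.647, -0.184]
force: [-0.3, -0.6, 1.0]
finger_gap: 0.0849
tilt 37.1 bearing -10.5 jaw bearing 79.5 jaw elev 0.0
{'t': 18.5333, 'joints': [-0.477, -0.0194, -0.8236, 0.1401, 0.1755, -0.2358], 'ee_pos': [0.555, -0.1411, 0.2163], 'orientation': [-1.5701, -0.6474, -0.1844], 'force': [-0.3261, -0.6239, 0.9913], 'finger_gap': 0.0849}
(array([[332.53249314,   0.        , 314.88974144],
       [  0.        , 332.53249314, 199.27423804],
       [  0.        ,   0.        ,   1.        ]]), array([ 0.41381381, -0.11419438,  0.28722744]), array([[ 1.83132335e-01,  5.82739695e-01,  7.91755641e-01],
       [ 9.83088186e-01, -1.08219782e-01, -1.47736582e-01],
       [-4.08348193e-04,  8.05420962e-01, -5.92703051e-01]]))
[314.38062207 211.56339809]
[314.41437775 190.33907981]
[314.38394832 191.5149167 ]
```

View pics/w2.png

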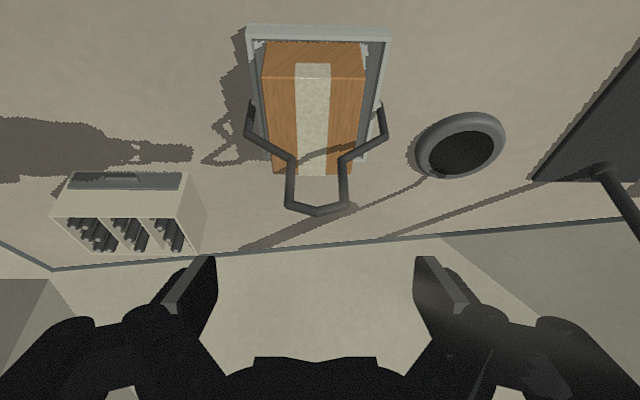

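The bail's peak is at (318,211), against a predicted (314,212), so the tray is about 2 mm farther +y. The legs at columns 290 and 344 sit well between the open fingers. I'll go in and grip.

```bash
python3 -m jog '[{"hand":0,"translation":[0,0.018,0.002],"yaw":0},{"hand":0,"translation":[0,0.036,0.002],"yaw":0},{"hand":0,"translation":[0,0.054,0.002],"yaw":0},{"hand":0,"translation":[0,0.072,0.002],"yaw":0},{"hand":0,"translation":[0,0.09,0.002],"yaw":0},{"hand":0,"translation":[0,0.108,0.002],"yaw":0},{"hand":0,"translation":[0,0.125,0.002],"yaw":0},{"hand":0,"translation":[0,0.135,0.002],"yaw":0},{"hand":0,"translation":[0,0.142,0.002],"yaw":0},{"hand":0,"translation":[0,0.142,0.002],"yaw":0}]'
python3 -m jog '[{"hand":0.1,"translation":[0,0,0],"yaw":0},{"hand":0.2,"translation":[0,0,0],"yaw":0},{"hand":0.25,"translation":[0,0,0],"yaw":0},{"hand":0.3,"translation":[0,0,0],"yaw":0},{"hand":0.35,"translation":[0,0,0],"yaw":0},{"hand":0.4,"translation":[0,0,0],"yaw":0},{"hand":0.5,"translation":[0,0,0],"yaw":0},{"hand":0.6,"translation":[0,0,0],"yaw":0},{"hand":0.6,"translation":[0,0,0],"yaw":0},{"hand":0.6,"translation":[0,0,0],"yaw":0}]' 60
python3 - <<'E'
from h import *
axes();st()
w=snap('wrist','w3')['image'];s=snap('scene','s3')['image']
cv2.imwrite('pics/c3.png',np.hstack([cv2.resize(w,(440,275)),cv2.resize(s[200:325,300:465],(360,275),interpolation=cv2.INTER_CUBIC)])[:,:,::-1])
print([tool([0,0,.1])])
E
```

```text
t: 19.42
ee_pos: [0.639, -0.1543, 0.1017]
orientation: [-1.57, -0.646, -0.185]
force: [-1.3, 0.6, 0.8]
finger_gap: 0.0853
t: 20.25
ee_pos: [0.639, -0.1552, 0.1037]
orientation: [-1.571, -0.648, -0.185]
force: [-6.8, -3.3, 7.7]
finger_gap: 0.0502
tilt 37.15 bearing -10.6 jaw bearing 79.4 jaw elev -0.0
{'t': 20.25, 'joints': [-0.4189, 0.3303, -0.795, -0.1897, 0.1399, -0.1876], 'ee_pos': [0.639, -0.1552, 0.1037], 'orientation': [-1.5713, -0.6483, -0.1851], 'force': [-6.8002, -3.3092, 7.6865], 'finger_gap': 0.0502}
[[0.0604, -0.0797, -0.0]]
```

View pics/c3.png

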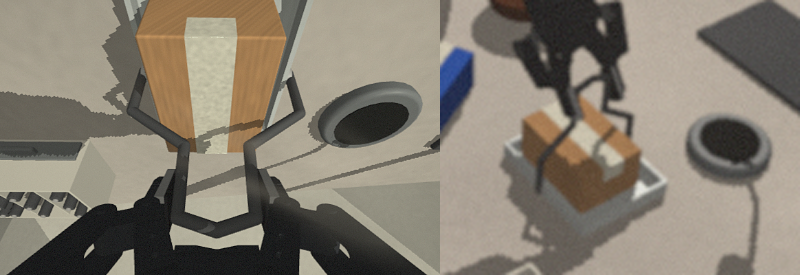

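The bail is gripped across its neck, at a gap of 50 mm, with its top bar visible between the fingers at about crop (213,230). The tray has not shifted. Lifting now.

```bash
python3 -m jog '[{"hand":0.6,"translation":[0.002,-0.003,0],"yaw":0},{"hand":0.6,"translation":[0.006,-0.008,0],"yaw":0},{"hand":0.6,"translation":[0.012,-0.016,0],"yaw":0},{"hand":0.6,"translation":[0.02,-0.0265,0],"yaw":0},{"hand":0.6,"translation":[0.03,-0.04,0],"yaw":0},{"hand":0.6,"translation":[0.04,-0.053,0],"yaw":0},{"hand":0.6,"translation":[0.049,-0.065,0],"yaw":0},{"hand":0.6,"translation":[0.055,-0.073,0],"yaw":0},{"hand":0.6,"translation":[0.059,-0.078,0],"yaw":0},{"hand":0.6,"translation":[0.06,-0.08,0],"yaw":0}]' 70
python3 - <<'E'
from h import *
axes();st()
w=snap('wrist','w4')['image'];s=snap('scene','s4')['image']
cv2.imwrite('pics/c4.png',np.hstack([cv2.resize(w,(440,275)),cv2.resize(s[150:275,290:455],(360,275),interpolation=cv2.INTER_CUBIC)])[:,:,::-1])
p=atz('w3',311,334.5,.141);print('bar before',p)
s=np.load('pics/w3.npz');print(Rt().T@(p-np.array([.639,-.1552,.1037])))
E
```

```text
t: 21.18
ee_pos: [0.6383, -0.154, 0.2033]
orientation: [-1.57, -0.647, -0.184]
force: [0.8, -0.1, -8.8]
finger_gap: 0.05
tilt 37.06 bearing -10.5 jaw bearing 79.5 jaw elev 0.0
{'t': 21.1833, 'joints': [-0.4183, 0.1578, -0.6695, 0.11, 0.1411, -0.1879], 'ee_pos': [0.6383, -0.154, 0.2033], 'orientation': [-1.5698, -0.6468, -0.1844], 'force': [0.8446, -0.0976, -8.751], 'finger_gap': 0.05}
bar before [ 0.62756634 -0.15395079  0.141     ]
[ 0.01329133 -0.03669102 -0.00082977]
```

View pics/c4.png

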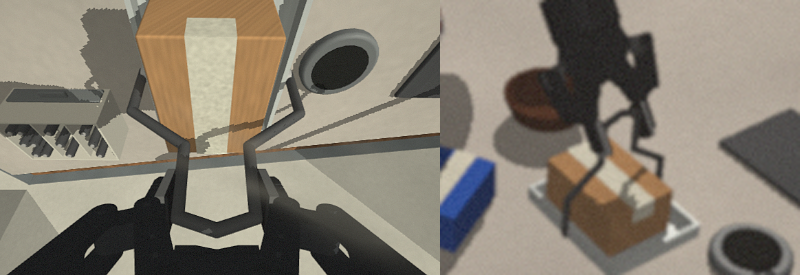

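Lifted with the parcel in place. The reading of about 8.8 N means the spring should give about 73 mm. Next I'll work out the staging move in front of the hook.

```bash
python3 - <<'E'
from h import *
for p in ([.640,.2045,.24],[.6184,.2087,.259]): print(proj('s0',p),proj('t0',p))
e=np.array(ctrl.sense()['ee_pos']);R=Rt();b=e+R@[.0133,-.0367,-.0008]
S=np.array([.566,.219,.30]);print(b,S-b,tool(S-b))
E
```

```text
[463.1836274 147.5601145] [164.644807  102.3501694]
[458.20916097 137.79970636] [159.45451696 110.11480042]
[ 0.62647203 -0.15275856  0.23954965] [-0.06047203  0.37175856  0.06045035] [-0.0656, -0.1247, 0.3545]
```

```bash
python3 -m jog '[{"hand":0.6,"translation":[-0.001,-0.001,0.004],"yaw":0},{"hand":0.6,"translation":[-0.002,-0.004,0.012],"yaw":0},{"hand":0.6,"translation":[-0.005,-0.009,0.025],"yaw":0},{"hand":0.6,"translation":[-0.008,-0.014,0.041],"yaw":0},{"hand":0.6,"translation":[-0.011,-0.021,0.06],"yaw":0},{"hand":0.6,"translation":[-0.015,-0.029,0.082],"yaw":0},{"hand":0.6,"translation":[-0.019,-0.037,0.105],"yaw":0},{"hand":0.6,"translation":[-0.024,-0.045,0.128],"yaw":0},{"hand":0.6,"translation":[-0.028,-0.054,0.152],"yaw":0},{"hand":0.6,"translation":[-0.033,-0.062,0.177],"yaw":0}]'|head -2
python3 -m jog '[{"hand":0.6,"translation":[-0.005,-0.009,0.025],"yaw":0},{"hand":0.6,"translation":[-0.009,-0.017,0.049],"yaw":0},{"hand":0.6,"translation":[-0.014,-0.025,0.072],"yaw":0},{"hand":0.6,"translation":[-0.018,-0.033,0.095],"yaw":0},{"hand":0.6,"translation":[-0.022,-0.041,0.117],"yaw":0},{"hand":0.6,"translation":[-0.025,-0.048,0.136],"yaw":0},{"hand":0.6,"translation":[-0.028,-0.053,0.152],"yaw":0},{"hand":0.6,"translation":[-0.031,-0.058,0.165],"yaw":0},{"hand":0.6,"translation":[-0.032,-0.061,0.173],"yaw":0},{"hand":0.6,"translation":[-0.033,-0.062,0.177],"yaw":0}]'
python3 - <<'E'
from h import *
axes();st()
w=snap('wrist','w5')['image'];s=snap('scene','s5')['image'];t=snap('top','t5')['image']
f=lambda im,x,y,w,h:cv2.resize(im[y:y+h,x:x+w],(400,300),interpolation=cv2.INTER_CUBIC)
cv2.imwrite('pics/c5.png',np.vstack([w[60:360],np.zeros((10,640,3),np.uint8),np.hstack([cv2.resize(s[80:230,400:560],(320,290)),cv2.resize(t[50:195,80:240],(320,290))])])[:,:,::-1])
e=np.array(ctrl.sense()['ee_pos']);R=Rt();b=e+R@[.0133,-.0367,-.0008];print('bar',b)
for p in ([.640,.2045,.24],[.6184,.2087,.259],b): print(proj('w5',p),proj('s5',p),proj('t5',p))
E
```

```text
t: 22.12
ee_pos: [0.6072, 0.0331, 0.232]
t: 22.95
ee_pos: [0.5774, 0.2187, 0.2619]
orientation: [-1.569, -0.647, -0.183]
force: [-0.4, 0.7, -9.2]
finger_gap: 0.0501
tilt 37.04 bearing -10.3 jaw bearing 79.6 jaw elev 0.1
{'t': 22.95, 'joints': [0.4235, 0.0947, -0.549, 0.3712, -0.349, 0.5053], 'ee_pos': [0.5774, 0.2187, 0.2619], 'orientation': [-1.5692, -0.6465, -0.1829], 'force': [-0.4137, 0.7273, -9.1537], 'finger_gap': 0.0501}
bar [0.56631411 0.21815008 0.29898396]
[310.07440194 271.80174121] [463.1836274 147.5601145] [164.644807  102.3501694]
[309.74504507 286.50970666] [458.20916097 137.79970636] [159.45451696 110.11480042]
[306.75002057 334.04314831] [445.81835543 116.53031553] [147.39089192 130.8365404 ]
```

View pics/c5.png

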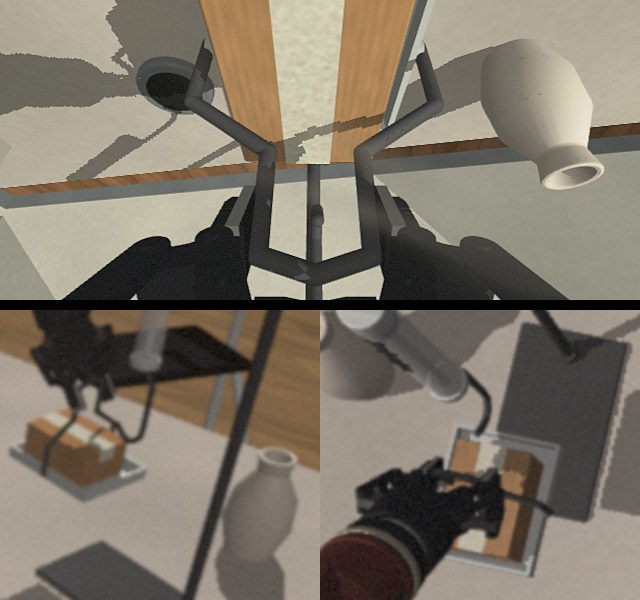

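The wrist view shows the hook's tip end near (316,275), with the bail's peak at (312,330). Laterally they agree to about 2 mm, but the tip's row differs from the prediction. I'll check that in one enlarged crop.

```bash
python3 - <<'E'
from h import *
w=cv2.imread('pics/w5.png');s=cv2.imread('pics/s5.png')
cv2.imwrite('pics/c6.png',np.hstack([cv2.resize(w[200:350,260:360],(400,600),interpolation=cv2.INTER_CUBIC),cv2.resize(s[90:165,430:480],(400,600),interpolation=cv2.INTER_CUBIC)]))
for n,p in dict(base=[.785,.176,.008],post3=[.785,.176,.3],sh=[.6586,.2009,.29],sh90=[.6586,.2009,.33],tube=[.64,.2045,.352]).items(): print(n,proj('w5',p),proj('s5',p))
E
```

```text
base [311.35797071 164.20530879] [488.48558248 244.68907445]
post3 [309.46184885 399.95207302] [515.17855184 152.25216989]
sh [309.48779519 359.15384267] [472.46411828 133.7694576 ]
sh90 [308.81579383 437.86299766] [475.61354548 119.68731926]
tube [308.10131942 494.95377652] [471.50873495 108.85478759]
```

View pics/c6.png

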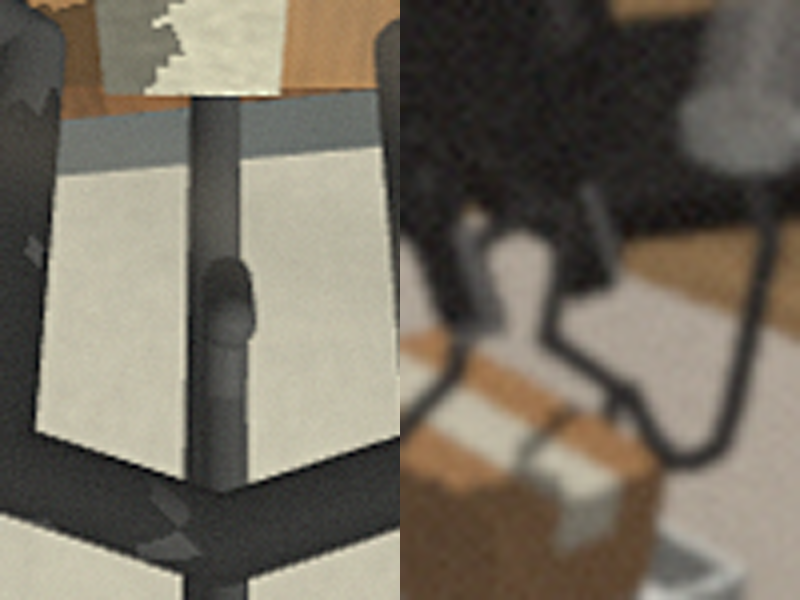

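Tip, hook bottom and bar all agree with the model to 1–2 mm: tip end at (318,281), shank at column 314, bar peak at (315,332). The scale's tube would foul the gripper if I entered high, so I'll enter with the bar at about 0.276 m.

```bash
python3 -m jog '[{"hand":0.6,"translation":[0.002,0.006,0],"yaw":0},{"hand":0.6,"translation":[0.006,0.016,0.001],"yaw":0},{"hand":0.6,"translation":[0.011,0.028,0.001],"yaw":0},{"hand":0.6,"translation":[0.0147,0.0386,0.001],"yaw":0},{"hand":0.6,"translation":[0.021,0.0434,0.001],"yaw":0},{"hand":0.6,"translation":[0.027,0.048,0.001],"yaw":0},{"hand":0.6,"translation":[0.032,0.052,0.001],"yaw":0},{"hand":0.6,"translation":[0.036,0.055,0.001],"yaw":0},{"hand":0.6,"translation":[0.0386,0.0567,0.001],"yaw":0},{"hand":0.6,"translation":[0.0386,0.0567,0.001],"yaw":0}]'
python3 - <<'E'
from h import *
axes()
w=snap('wrist','w7')['image'];s=snap('scene','s7')['image']
cv2.imwrite('pics/c7.png',np.hstack([cv2.resize(w[150:390,220:400],(450,600)),cv2.resize(s[80:180,430:485],(330,600),interpolation=cv2.INTER_CUBIC)])[:,:,::-1])
e=np.array(ctrl.sense()['ee_pos']);R=Rt();b=e+R@[.0133,-.0367,-.0008];print('bar',b)
u=np.array([.9836,-.1805]);print('rel hook',(b[:2]-[.640,.2045])@u,b[2]-.24)
E
```

```text
t: 23.93
ee_pos: [0.6429, 0.2059, 0.2407]
orientation: [-1.57, -0.648, -0.185]
force: [-0.3, 0.4, -8.1]
finger_gap: 0.0501
tilt 37.13 bearing -10.5 jaw bearing 79.4 jaw elev 0.1
bar [0.63048858 0.20739503 0.27761016]
rel hook -0.009877985861121236 0.037610156531694694
```

View pics/c7.png

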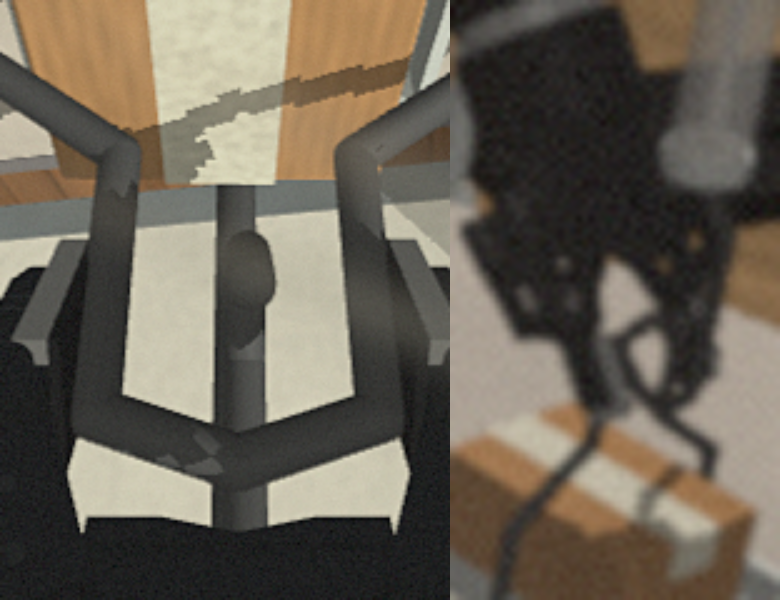

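The hook tip is seen between the neck legs, with the bar above and beyond it and no contact force. Lowering into the seat.

```bash
python3 -m jog '[{"hand":0.6,"translation":[-0.0005,0.003,0],"yaw":0},{"hand":0.6,"translation":[-0.002,0.007,0],"yaw":0},{"hand":0.6,"translation":[-0.004,0.012,0],"yaw":0},{"hand":0.6,"translation":[-0.006,0.017,0],"yaw":0},{"hand":0.6,"translation":[-0.008,0.022,0],"yaw":0},{"hand":0.6,"translation":[-0.0093,0.0255,0],"yaw":0},{"hand":0.6,"translation":[-0.0105,0.027,0],"yaw":0},{"hand":0.6,"translation":[-0.012,0.029,0],"yaw":0},{"hand":0.6,"translation":[-0.0135,0.031,0],"yaw":0},{"hand":0.6,"translation":[-0.015,0.033,0],"yaw":0}]'
python3 -c "
from h import *
e=np.array(ctrl.sense()['ee_pos']);R=Rt();b=e+R@[.0133,-.0367,-.0008];u=np.array([.9836,-.1805]);print('rel hook',(b[:2]-[.640,.2045])@u,b[2]-.24);axes();print(ctrl.sense()['moment'])"
```

```text
t: 24.87
ee_pos: [0.6501, 0.2047, 0.205]
orientation: [-1.57, -0.648, -0.185]
force: [0.8, 0.2, -8.2]
finger_gap: 0.0502
rel hook -0.0016205817095406411 0.0022637029240005213
tilt 37.11 bearing -10.5 jaw bearing 79.5 jaw elev 0.1
[ 0.27709525  1.41236384 -0.01536713]
```

```bash
python3 -m jog '[{"hand":0.6,"translation":[-0.0012,0.0016,0],"yaw":0},{"hand":0.6,"translation":[-0.0024,0.0032,0],"yaw":0},{"hand":0.6,"translation":[-0.0036,0.0048,0],"yaw":0},{"hand":0.6,"translation":[-0.0048,0.0064,0],"yaw":0},{"hand":0.6,"translation":[-0.006,0.008,0],"yaw":0},{"hand":0.6,"translation":[-0.0072,0.0096,0],"yaw":0},{"hand":0.6,"translation":[-0.0084,0.0112,0],"yaw":0},{"hand":0.6,"translation":[-0.0096,0.0128,0],"yaw":0},{"hand":0.6,"translation":[-0.0108,0.0144,0],"yaw":0},{"hand":0.6,"translation":[-0.012,0.016,0],"yaw":0}]'
python3 - <<'E'
from h import *
e=np.array(ctrl.sense()['ee_pos']);R=Rt();b=e+R@[.0133,-.0367,-.0008];u=np.array([.9836,-.1805]);print('rel hook',(b[:2]-[.640,.2045])@u,b[2]-.24);print(ctrl.sense()['moment'])
s=snap('scene','s8')['image']
E
```

```text
t: 25.7
ee_pos: [0.6502, 0.2047, 0.1849]
orientation: [-1.57, -0.648, -0.185]
force: [-0.3, -0.3, -5.4]
finger_gap: 0.05
rel hook -0.0015656487078832698 -0.017829281041276707
[ 0.22990861  1.17141959 -0.02363806]
```

The force is falling in step with the spring's deflection (25.8 mm against 3.1 N), so the hook is taking the load. I'll continue lowering.

```bash
python3 -m jog '[{"hand":0.6,"translation":[-0.0012,0.0016,0],"yaw":0},{"hand":0.6,"translation":[-0.0025,0.0034,0],"yaw":0},{"hand":0.6,"translation":[-0.004,0.0053,0],"yaw":0},{"hand":0.6,"translation":[-0.0056,0.0075,0],"yaw":0},{"hand":0.6,"translation":[-0.0074,0.0098,0],"yaw":0},{"hand":0.6,"translation":[-0.0092,0.0122,0],"yaw":0},{"hand":0.6,"translation":[-0.011,0.0146,0],"yaw":0},{"hand":0.6,"translation":[-0.0126,0.0168,0],"yaw":0},{"hand":0.6,"translation":[-0.0139,0.0185,0],"yaw":0},{"hand":0.6,"translation":[-0.015,0.02,0],"yaw":0}]'
python3 -m jog '[{"hand":0.6,"translation":[-0.0012,0.0016,0],"yaw":0},{"hand":0.6,"translation":[-0.0024,0.0032,0],"yaw":0},{"hand":0.6,"translation":[-0.0036,0.0048,0],"yaw":0},{"hand":0.6,"translation":[-0.0048,0.0064,0],"yaw":0},{"hand":0.6,"translation":[-0.0058,0.0078,0],"yaw":0},{"hand":0.6,"translation":[-0.0066,0.0088,0],"yaw":0},{"hand":0.6,"translation":[-0.0072,0.0096,0],"yaw":0},{"hand":0.6,"translation":[-0.0072,0.0096,0],"yaw":0},{"hand":0.6,"translation":[-0.0072,0.0096,0],"yaw":0},{"hand":0.6,"translation":[-0.0072,0.0096,0],"yaw":0}]'
python3 - <<'E'
from h import *
e=np.array(ctrl.sense()['ee_pos']);R=Rt();b=e+R@[.0133,-.0367,-.0008];u=np.array([.9836,-.1805]);print('rel hook',(b[:2]-[.640,.2045])@u,b[2]-.24);print(ctrl.sense()['moment'])
E
```

```text
t: 26.58
ee_pos: [0.6503, 0.2047, 0.1598]
orientation: [-1.57, -0.648, -0.185]
force: [0.0, 0.5, -2.4]
finger_gap: 0.0502
t: 27.42
ee_pos: [0.6503, 0.2047, 0.1481]
orientation: [-1.57, -0.648, -0.185]
force: [1.7, 1.0, -1.5]
finger_gap: 0.0499
rel hook -0.0014552880038313327 -0.05462952984504635
[0.36237625 0.50770213 0.19895618]
```

```bash
python3 -m jog '[{"hand":0.6,"translation":[-0.001,0.0013,0],"yaw":0},{"hand":0.6,"translation":[-0.002,0.0027,0],"yaw":0},{"hand":0.6,"translation":[-0.003,0.004,0],"yaw":0},{"hand":0.6,"translation":[-0.0037,0.0049,0],"yaw":0},{"hand":0.6,"translation":[-0.0042,0.0056,0],"yaw":0},{"hand":0.6,"translation":[-0.0042,0.0056,0],"yaw":0},{"hand":0.6,"translation":[-0.0042,0.0056,0],"yaw":0},{"hand":0.6,"translation":[-0.0042,0.0056,0],"yaw":0},{"hand":0.6,"translation":[-0.0042,0.0056,0],"yaw":0},{"hand":0.6,"translation":[-0.0042,0.0056,0],"yaw":0}]'
python3 - <<'E'
from h import *
e=np.array(ctrl.sense()['ee_pos']);R=Rt();b=e+R@[.0133,-.0367,-.0008];u=np.array([.9836,-.1805]);print('rel hook',(b[:2]-[.640,.2045])@u,b[2]-.24)
F=[];M=[]
for i in range(16):
    ctrl.capture('scene');q=ctrl.sense();F.append(q['force']);M.append(q['moment'])
print(np.mean(F,0),np.std(F,0),np.mean(M,0),np.std(M,0),q['t'])
E
```

```text
t: 28.25
ee_pos: [0.6503, 0.2047, 0.1411]
orientation: [-1.57, -0.648, -0.185]
force: [3.2, 2.0, -0.7]
finger_gap: 0.0498
rel hook -0.0013983683135554844 -0.06163317789444428
[ 3.57235952  2.29130472 -0.131956  ] [0.53908725 0.48253499 0.37400185] [0.47271722 0.05780022 0.31258747] [0.03084254 0.05179871 0.04515238] 29.05
```

The weight is nearly all on the spring, but a sideways force of about 4 N has appeared at the tool. I'll look before I release.

```bash
python3 - <<'E'
from h import *
w=snap('wrist','w9')['image'];s=snap('scene','s9')['image'];t=snap('top','t9')['image']
cv2.imwrite('pics/c9.png',np.hstack([np.vstack([cv2.resize(w,(400,250)),cv2.resize(t[60:235,60:260],(400,350),interpolation=cv2.INTER_CUBIC)]),cv2.resize(s[80:260,400:520],(400,600),interpolation=cv2.INTER_CUBIC)])[:,:,::-1])
print(atz('t0',258,235,.045)); st(); print(ctrl.sense()['joint_efforts'])
E
```

```text
[0.36573717 0.02823823 0.045     ]
{'t': 29.2, 'joints': [0.3415, 0.3462, -0.6015, 0.0436, -0.3068, 0.4337], 'ee_pos': [0.6503, 0.2046, 0.1409], 'orientation': [-1.5698, -0.6474, -0.1846], 'force': [4.1687, 3.1602, -0.5273], 'finger_gap': 0.05}
[-6.97734542e-01 -5.38930678e+01  2.72659063e+01 -4.28781733e+00
 -1.62899807e+00 -1.50312163e-02]
```

View pics/c9.png

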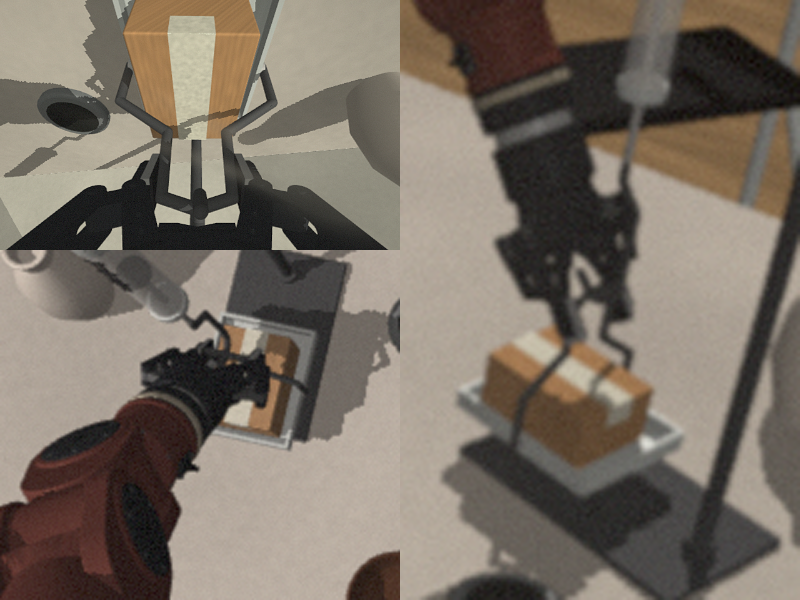

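The picture shows everything hanging clear, with the hook drawn down, the rod out and the tray over the plate. So the sideways force comes from the bar sitting a few mm off the hook's lowest point and off its own peak. I'll shift toward the force to centre it.

```bash
python3 -m jog '[{"hand":0.6,"translation":[0.0004,0.0003,0.0003],"yaw":0},{"hand":0.6,"translation":[0.0008,0.0006,0.0006],"yaw":0},{"hand":0.6,"translation":[0.0012,0.0009,0.001],"yaw":0},{"hand":0.6,"translation":[0.0016,0.0012,0.0013],"yaw":0},{"hand":0.6,"translation":[0.002,0.0015,0.0016],"yaw":0},{"hand":0.6,"translation":[0.0024,0.0018,0.002],"yaw":0},{"hand":0.6,"translation":[0.0024,0.0018,0.002],"yaw":0},{"hand":0.6,"translation":[0.0024,0.0018,0.002],"yaw":0},{"hand":0.6,"translation":[0.0024,0.0018,0.002],"yaw":0},{"hand":0.6,"translation":[0.0024,0.0018,0.002],"yaw":0}]'
cat > fz.py <<'E'
from h import *
F=[];M=[]
for i in range(8):
    ctrl.capture('scene');q=ctrl.sense();F.append(q['force']);M.append(q['moment'])
F=np.mean(F,0);print('F',F.round(2),'along u,v',round(F[:2]@[.983,-.182],2),round(F[:2]@[.182,.983],2),np.mean(M,0).round(3),q['t'])
E
python3 fz.py
```

```text
t: 30.03
ee_pos: [0.6528, 0.2056, 0.1403]
orientation: [-1.571, -0.646, -0.184]
force: [-4.7, -2.0, 0.3]
finger_gap: 0.0499
F [-5.13 -2.47 -0.09] along u,v -4.6 -3.36 [-0.159  1.26  -0.34 ] 30.4333
```

```bash
python3 -m jog '[{"hand":0.6,"translation":[-0.0003,-0.0002,-0.0002],"yaw":0},{"hand":0.6,"translation":[-0.0006,-0.0005,-0.0005],"yaw":0},{"hand":0.6,"translation":[-0.001,-0.0008,-0.0008],"yaw":0},{"hand":0.6,"translation":[-0.0013,-0.001,-0.001],"yaw":0},{"hand":0.6,"translation":[-0.0013,-0.001,-0.001],"yaw":0},{"hand":0.6,"translation":[-0.0013,-0.001,-0.001],"yaw":0},{"hand":0.6,"translation":[-0.0013,-0.001,-0.001],"yaw":0},{"hand":0.6,"translation":[-0.0013,-0.001,-0.001],"yaw":0},{"hand":0.6,"translation":[-0.0013,-0.001,-0.001],"yaw":0},{"hand":0.6,"translation":[-0.0013,-0.001,-0.001],"yaw":0}]'
python3 fz.py
```

```text
t: 31.27
ee_pos: [0.6525, 0.2056, 0.1416]
orientation: [-1.569, -0.649, -0.185]
force: [5.2, 0.2, -0.4]
finger_gap: 0.0503
F [ 5.58  0.16 -0.34] along u,v 5.46 1.18 [ 0.149 -0.176  0.136] 31.6667
```

```bash
python3 -m jog '[{"hand":0.6,"translation":[-0.0001,0.0004,0],"yaw":0},{"hand":0.6,"translation":[-0.0002,0.0008,0.0001],"yaw":0},{"hand":0.6,"translation":[-0.0003,0.0012,0.0001],"yaw":0},{"hand":0.6,"translation":[-0.0004,0.0016,0.0002],"yaw":0},{"hand":0.6,"translation":[-0.0005,0.0021,0.0002],"yaw":0},{"hand":0.6,"translation":[-0.0005,0.0021,0.0002],"yaw":0},{"hand":0.6,"translation":[-0.0005,0.0021,0.0002],"yaw":0},{"hand":0.6,"translation":[-0.0005,0.0021,0.0002],"yaw":0},{"hand":0.6,"translation":[-0.0005,0.0021,0.0002],"yaw":0},{"hand":0.6,"translation":[-0.0005,0.0021,0.0002],"yaw":0}]'
python3 fz.py
```

```text
t: 32.5
ee_pos: [0.6526, 0.2055, 0.139]
orientation: [-1.57, -0.647, -0.184]
force: [3.6, 2.3, 0.6]
finger_gap: 0.05
F [3.86 2.65 0.04] along u,v 3.32 3.31 [0.519 0.003 0.38 ] 32.9
```

```bash
python3 -m jog '[{"hand":0.6,"translation":[0.0002,0.0002,0.0003],"yaw":0},{"hand":0.6,"translation":[0.0004,0.0003,0.0006],"yaw":0},{"hand":0.6,"translation":[0.0006,0.0005,0.001],"yaw":0},{"hand":0.6,"translation":[0.0006,0.0005,0.001],"yaw":0},{"hand":0.6,"translation":[0.0006,0.0005,0.001],"yaw":0},{"hand":0.6,"translation":[0.0006,0.0005,0.001],"yaw":0},{"hand":0.6,"translation":[0.0006,0.0005,0.001],"yaw":0},{"hand":0.6,"translation":[0.0006,0.0005,0.001],"yaw":0},{"hand":0.6,"translation":[0.0006,0.0005,0.001],"yaw":0},{"hand":0.6,"translation":[0.0006,0.0005,0.001],"yaw":0}]'
python3 fz.py
```

```text
t: 33.73
ee_pos: [0.6528, 0.2057, 0.1383]
orientation: [-1.571, -0.646, -0.184]
force: [-3.9, -4.2, 0.6]
finger_gap: 0.0502
F [-4.07 -3.53 -0.02] along u,v -3.36 -4.21 [-0.382  1.129 -0.507] 34.1333
```

Those last two readings are mirror images, so the zero is halfway back. I'll command half that step in reverse.

```bash
python3 -m jog '[{"hand":0.6,"translation":[-0.0001,-0.0001,-0.0002],"yaw":0},{"hand":0.6,"translation":[-0.0002,-0.0002,-0.0004],"yaw":0},{"hand":0.6,"translation":[-0.0003,-0.0002,-0.0005],"yaw":0},{"hand":0.6,"translation":[-0.0003,-0.0002,-0.0005],"yaw":0},{"hand":0.6,"translation":[-0.0003,-0.0002,-0.0005],"yaw":0},{"hand":0.6,"translation":[-0.0003,-0.0002,-0.0005],"yaw":0},{"hand":0.6,"translation":[-0.0003,-0.0002,-0.0005],"yaw":0},{"hand":0.6,"translation":[-0.0003,-0.0002,-0.0005],"yaw":0},{"hand":0.6,"translation":[-0.0003,-0.0002,-0.0005],"yaw":0},{"hand":0.6,"translation":[-0.0003,-0.0002,-0.0005],"yaw":0}]'
python3 fz.py
```

```text
t: 34.97
ee_pos: [0.6528, 0.2057, 0.1386]
orientation: [-1.57, -0.647, -0.184]
force: [-4.1, -2.5, -0.2]
finger_gap: 0.0503
F [-4.21 -2.98  0.17] along u,v -3.6 -3.7 [-0.298  1.157 -0.431] 35.3667
```

The vertical force is ≈0, so the spring carries the whole weight. What's left is about 5 N of lateral stick friction over less than a millimetre, which is harmless. Easing the grip to its minimum, then opening.

```bash
python3 -m jog '[{"hand":0.6,"translation":[-0.0002,-0.0002,-0.0002],"yaw":0},{"hand":0.6,"translation":[-0.0002,-0.0002,-0.0002],"yaw":0},{"hand":0.6,"translation":[-0.0002,-0.0002,-0.0002],"yaw":0},{"hand":0.6,"translation":[-0.0002,-0.0002,-0.0002],"yaw":0},{"hand":0.5,"translation":[-0.0002,-0.0002,-0.0002],"yaw":0},{"hand":0.45,"translation":[-0.0002,-0.0002,-0.0002],"yaw":0},{"hand":0.43,"translation":[-0.0002,-0.0002,-0.0002],"yaw":0},{"hand":0.41,"translation":[-0.0002,-0.0002,-0.0002],"yaw":0},{"hand":0.4,"translation":[-0.0002,-0.0002,-0.0002],"yaw":0},{"hand":0.39,"translation":[-0.0002,-0.0002,-0.0002],"yaw":0}]' 20
python3 -m jog '[{"hand":0.38,"translation":[0,0,0],"yaw":0},{"hand":0.37,"translation":[0,0,0],"yaw":0},{"hand":0.36,"translation":[0,0,0],"yaw":0},{"hand":0.34,"translation":[0,0,0],"yaw":0},{"hand":0.32,"translation":[0,0,0],"yaw":0},{"hand":0.28,"translation":[0,0,0],"yaw":0},{"hand":0.22,"translation":[0,0,0],"yaw":0},{"hand":0.16,"translation":[0,0,0],"yaw":0},{"hand":0.08,"translation":[0,0,0],"yaw":0},{"hand":0,"translation":[0,0,0],"yaw":0}]'
python3 fz.py
python3 - <<'E'
from h import *
st(); snap('scene','s10');snap('wrist','w10')
a=cv2.imread('pics/s9.png').astype(int);b=cv2.imread('pics/s10.png').astype(int)
from h import load
# vertical shift of tray region before/after release
f=lambda n:cv2.GaussianBlur(cv2.cvtColor(cv2.imread(f'pics/{n}.png'),cv2.COLOR_BGR2GRAY),(3,3),0).astype(np.float32)[185:232,415:480]
print(cv2.phaseCorrelate(f('s9'),f('s10')))
E
```

```text
t: 36.2
ee_pos: [0.6532, 0.2058, 0.1393]
orientation: [-1.569, -0.648, -0.185]
force: [-0.6, -1.5, -0.3]
finger_gap: 0.0519
t: 37.03
ee_pos: [0.6528, 0.2056, 0.1389]
orientation: [-1.57, -0.647, -0.184]
force: [0.1, -0.0, 0.1]
finger_gap: 0.085
F [0.2  0.09 0.05] along u,v 0.18 0.13 [0.106 0.595 0.011] 37.4333
{'t': 37.4333, 'joints': [0.3417, 0.3536, -0.5968, 0.0412, -0.307, 0.4339], 'ee_pos': [0.6528, 0.2056, 0.1389], 'orientation': [-1.57, -0.6472, -0.1846], 'force': [0.0469, 0.6883, 0.258], 'finger_gap': 0.0854}
((1.4659964221932498, 0.5969885411882494), 0.5069688005303895)
```

Released: wrist force ≈0 and fingers fully open. Retreating straight back along the tool axis, clear of the legs and the tube.

```bash
python3 -m jog '[{"hand":0,"translation":[0,-0.005,0],"yaw":0},{"hand":0,"translation":[0,-0.013,0],"yaw":0},{"hand":0,"translation":[0,-0.024,0],"yaw":0},{"hand":0,"translation":[0,-0.037,0],"yaw":0},{"hand":0,"translation":[0,-0.052,0],"yaw":0},{"hand":0,"translation":[0,-0.07,0],"yaw":0},{"hand":0,"translation":[0,-0.09,0],"yaw":0},{"hand":0,"translation":[0,-0.11,0],"yaw":0},{"hand":0,"translation":[0,-0.13,0],"yaw":0},{"hand":0,"translation":[0,-0.15,0],"yaw":0}]'
python3 -m jog '[{"hand":0,"translation":[0,-0.02,0],"yaw":0},{"hand":0,"translation":[0,-0.035,0],"yaw":0},{"hand":0,"translation":[0,-0.045,0],"yaw":0},{"hand":0,"translation":[0,-0.05,0],"yaw":0},{"hand":0,"translation":[0,-0.05,0],"yaw":0},{"hand":0,"translation":[0,-0.05,0],"yaw":0},{"hand":0,"translation":[0,-0.05,0],"yaw":0},{"hand":0,"translation":[0,-0.05,0],"yaw":0},{"hand":0,"translation":[0,-0.05,0],"yaw":0},{"hand":0,"translation":[0,-0.05,0],"yaw":0}]'
python3 - <<'E'
from h import *
ims=[]
for i in range(14):
    c=ctrl.capture('scene')['image']; ims.append(cv2.cvtColor(c,cv2.COLOR_RGB2GRAY)[160:235,410:485].astype(np.float32))
print('motion px',[tuple(np.round(cv2.phaseCorrelate(ims[0],m)[0],2)) for m in ims[1::2]])
w=snap('wrist','w11')['image'];s=snap('scene','s11')['image'];t=snap('top','t11')['image']
cv2.imwrite('pics/c11.png',np.hstack([np.vstack([cv2.resize(w,(400,250)),cv2.resize(t[60:235,60:260],(400,350),interpolation=cv2.INTER_CUBIC)]),cv2.resize(s[80:260,400:520],(400,600),interpolation=cv2.INTER_CUBIC)])[:,:,::-1])
st()
E
```

```text
t: 38.37
ee_pos: [0.5627, 0.2223, 0.2604]
orientation: [-1.569, -0.648, -0.185]
force: [1.2, -0.7, 0.4]
finger_gap: 0.0855
t: 39.2
ee_pos: [0.5342, 0.2274, 0.2979]
orientation: [-1.571, -0.646, -0.184]
force: [0.8, 0.5, -0.7]
finger_gap: 0.0854
motion px [(np.float64(0.53), np.float64(0.5)), (np.float64(0.47), np.float64(0.45)), (np.float64(0.39), np.float64(0.48)), (np.float64(0.53), np.float64(0.45)), (np.float64(0.49), np.float64(0.49)), (np.float64(0.48), np.float64(0.47)), (np.float64(0.51), np.float64(0.53))]
{'t': 40.05, 'joints': [0.4861, 0.0069, -0.5364, 0.4924, -0.3835, 0.5641], 'ee_pos': [0.5342, 0.2276, 0.2985], 'orientation': [-1.57, -0.6472, -0.1846], 'force': [-0.0009, -0.5025, 1.3759], 'finger_gap': 0.0853}
```

View pics/c11.png

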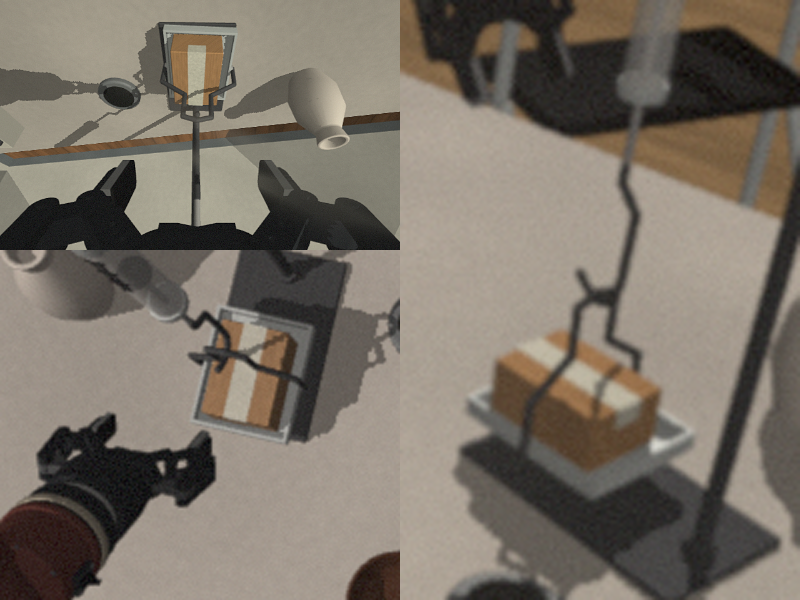

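The tray hangs with its bar seated in the hook and the parcel in it. The view is steady (under about 0.15 px change over 0.7 s) and the gripper is well clear. Handing in.

```bash
python3 -c "
from cell import ctrl
print(ctrl.sign_off())"
```

```text
the job is handed in; nothing more can be done
None
```

The tray is hanging in the scale's hook with the parcel still in it, and I handed the job in at about 40 s of the 64 s allowed.

**What I did:** Gripping from straight above would have run the gripper body into the hook's shank. The moves cannot tilt the tool directly, so I pushed against the arm's reach limit, which leaned it to 37°. I then gripped the bail across its neck and lifted. I passed the bar over the hook tip and lowered it about 70 mm until the spring carried the load. Then I eased the grip to its minimum, opened and backed away.

**Last checks:**
- **Load:** Tray and parcel weigh about 8.7 N (0.89 kg). Just before release the vertical force on the tool was about 0 (0.17 N at most).
- **Stillness:** After I backed away, the scene view changed by less than about 0.15 px over 0.7 s. The gripper is roughly 0.2 m clear.
- **Other things:** I saw no contact with anything else, but I did not check the positions of the bowl and magnifier afterwards.

**What disagreed:**
- **Sideways force:** About 5 N remained on the tool just before release and changed sign with sub-millimetre moves. I took it to be the bar sticking in the hook. It vanished when I opened the gripper.
- **Tray shift on release:** The scene pictures before centring and after release differ by about 1.5 px at the tray, so it moved by a few millimetres between them.

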